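# Find the heavy side of a filter wheel

### The arm

A 6-joint arm with a two-finger parallel gripper is mounted at the origin on the work surface. World frame = base frame: x ahead of the robot, y to its left, z up, the work surface at z = 0. Lengths are in mm, angles in rad, forces in N, time in s.
With the tool pointing down it reaches from about 325 to 925 mm from the base axis. Payload 3.1 kg.
Tool frame: the origin (TCP) lies on the centre line of the jaws, within the pads' length; the fingertips stand 14 mm ahead of it and the grasp point (between the pads) lies 5 mm behind it; z points along the fingers, x is the direction in which the jaws open and shut, and the axes are right-handed (so a half turn about z gives the same grasp; the last joint's range is limited). The gripper opens to 85 mm and grips with 20 to 120 N. Pads are 22 mm wide; open, the fingers measure 114 mm over their backs; the gripper's body (76 mm by 85 mm) begins 54 mm behind the grasp point. The pads swing forward as they close: fully open they stand 13 mm farther back than shut.
Start: joints at [-1.324, 0.217, 1.613, -0, 1.311, -0.112], TCP at [219.491, -585.204, 245.3] pointing down, gripper open.
Joint ranges: [-2.75, 2.75], [-0.78, 2.1], [0.31, 2.55], [-1.13, 4.27], [0.13, 2.63], [-2.58, 2.58]. Speed limits (rad/s): [2.79, 2.79, 3.14, 3.14, 3.14, 3.14].

### API

Orientations are given as [roll, pitch, yaw] about the fixed x, y, z axes, in that order (R = Rz(yaw) Ry(pitch) Rx(roll)).
In Python, from workcell import env gives the robot as it stands.
- The arm moves only by the tool jog_arm, never from a script. Its argument "motion" is text: rows parted by semicolons, each of 4 numbers parted by spaces: the shift along the tool's x, y, z in cm, then the turn about the tool's z in rad. In form: x y z yaw; .... A call has 1 to 10 rows; each row shifts and turns the pose as measured when the row begins, along the tool's axes as they then stand; what a row does not reach is not made up. A row lasts 1/12 s, in which the tool goes at most 41.7 mm and 7.16 degrees, less where a joint would pass 70% of its speed; a pose out of reach is approached as far as the arm can. A call with a gripper value outside its range is refused whole. "hand" is the finger opening in cm, from 0 to 8.54, set as the call begins (left out, the last holds). The fingers move at their own pace and stop on an object; the grip force is fixed at half the most. Time passes only in rows, so rows that do not move let the fingers close. It gives the time, the measured TCP pose, the force and the opening at its end, in the units of the state.
- env.sense(): the state, without advancing time (a new reading comes with each control period).
- env.grab_frame(name): name is "scene" or "top" or "wrist"; returns a dict with "pixels" (480x640x3 uint8, red, green, blue), "fovy" (degrees; the focal length in pixels is half the picture's height over the tangent of half this angle, whatever the lens; pixels are square), "cx", "cy" (the principal point, pixels), "distortion" ([k1, k2, p1, p2, k3] as OpenCV has them; the pictures are not rectified), "xyz" and "orientation" of the camera in the world; the wrist camera has in their place "tool_from_camera" (4x4, takes a point from camera to tool coordinates, whose origin is the TCP and whose axes are the tool frame's). Camera axes: x right, y down, z forward; pixel columns grow to the right and rows downward; lengths in mm; the calibration is good to about 2 mm. A picture is of the moment at which its call begins: read the wrist's pose just before it. There is no depth.
- env.finish_job(): hands the job in, once; it reports no verdict.
The state is a dict: "t": time; "joint_pos": joint angles; "joint_velocities": joint speeds; "tau": joint torques, N m; "tool_pos": TCP position; "tcp_rot": TCP orientation; "ft_force": force on the tool from outside, world axes, zero at the start; "torque": the same for the moment, N m; "gripper_width": opening from 0.0 (shut) to 1.0 (fully open).
Only numpy, scipy, OpenCV 4.12 (cv2) and the standard library are available. Lean on these libraries where they do the work, as an engineer would, in place of code of your own. Each camera call takes 0.05 s, during which the arm holds its last target.

### The job

Take the balancing wheel by its black crank handle and turn it round, past the point opposite where the handle began, feeling where it pulls to find the wheel's heavy side. Then bring the heavy side straight down and finish still gripping the middle of the handle firmly, holding the wheel steady there so that the light side can be marked at the top. Leave the other things on the granite where they are.

Things in the scene. Friction and masses are not known exactly. Their poses are not given: they have to be found in the camera images.
- stand: fixed balancing stand: dark steel foot 170 x 120 x 16 mm, beige post 60 x 22 mm, 190 mm high. Origin on the granite under the wheel's centre, z up. The wheel's axle is level, along the stand's own y axis, 190 mm above the granite. The post (y 41 to 63 mm) and its bearing (y 34 to 68 mm) are on the +y side of the wheel, the crank handle on its -y side
- hub (a point): centre of the wheel, on the axle, 190 mm above the granite; same axes as the stand. The wheel is an aluminium disc 130 mm across, 24 mm thick (y -12 to +12 mm), with a brass cap and eight identical amber windows. A lump hidden inside makes one side heavy; where it lies relative to the handle differs every time and cannot be seen. A small steel boss opposite the handle balances the handle out
- crank (a point): middle of the black crank handle, where to grip it: a round bar 18 mm across, 78 mm long, parallel to the axle and 50 mm from it, on the stand's -y side (y -14 to -92 mm, this point at y -58 mm). Its sleeve spins freely on its own pin, so the gripper can keep one orientation all the way round, pointing down and closing along the stand's x axis; the whole circle is free
- sag (a joint): for judging only: a stiff sprung weight beside the lump, in m: +0.0000049 with the heavy side straight down, -0.0000049 straight up, following the cosine between. Far below the reading's noise, so no use for finding the heavy side
- gauge_case: bystander: closed wooden case 110 x 75 x 35 mm, origin under its centre
- ball_gauge: bystander: dark round steel base 68 mm across with a leaning stem and bright ball, 124 mm high, origin under the base
- parallel: bystander: aluminium bar 150 x 24 x 12 mm with a small black knob on it, 48 mm high, origin under its centre
- wrench: bystander: steel wrench 150 mm long, lying flat
- filter_frame: bystander: square black filter frame 70 x 70 x 8 mm, origin under its centre
- grease_jar: bystander: white jar with a blue cap, 52 mm across and 55 mm high, origin under its centre
- trial_weight: bystander: small brass weight with a knob, 28 mm across and 30 mm high, standing beside the stand, origin under its centre
- wheel (a joint): the wheel's turn on its axle, rad, 0 with the handle straight up, growing as the handle goes over towards the stand's +x; no stops. Steady drag of 0.19 N m (3.8 N at the handle), alike both ways and at all angles. The lump adds or takes up to 0.13 to 0.17 N m, most when level with the axle, none when straight up or down: less than the drag, so the wheel stays where it is left; only the push tells
There are look-alikes about, which are no part of the job. What is meant by the stand is not pink, and is the smaller of those in its own colour.

How it is judged (in metres and radians):
On the way:
1. the gripped handle has been turned to about the opposite side of its circle from where it began (distance of crank from where it was at the start of the episode above 0.092 m and contact force between the fingers and stand above 0.5 N), for 0.05 s.
At the end, for the whole second after the job is handed in: the wheel's heavy side points straight down within about 20 degrees and stays there, and the fingers still grip the crank handle (at least 3 N of contact, grasp point within 50 mm of the handle's middle) (value of joint sag above 4.6e-06 m and contact force between the fingers and stand above 3 N and distance between the grasp point and crank below 0.05 m and velocity of joint wheel between -0.1 and 0.1 rad/s); the arm keeps its last pose, push and grip.
It fails at once if a bystander is moved by more than 20 mm (distance of any of gauge_case, ball_gauge, parallel, wrench, filter_frame, grease_jar, trial_weight from where it was at the start of the episode above 0.02 m).
It also fails if it takes over 72 s, if anything falls off the work surface, if the arm or the gripper's body presses on something with over 40 N, if the wrist force passes 120 N, or if a joint passes its speed limit or range.

## Working session

There is one attempt and no reset: what is moved stays moved. The work goes in short steps, Python scripts to look and compute and a tool call to move; the robot and the scene stay as the last step left them, time stands still between calls to the robot, and variables do not carry over. Pictures are saved under pics/ and viewed, and the job is handed in when it is done.

Besides the shell and the picture viewer there is one more tool, called after "Request:" as name(argument=value, ...), one argument or row to a line, values as JSON. jog_arm: Moves the arm, as the interface text tells. Its arguments: {"type":"object","properties":{"motion":{"type":"string"},"hand":{"type":"number"}},"required":["motion"]}

```bash
ls; mkdir -p pics; python3 - <<'E'
from workcell import env
import cv2
s=env.sense();print(s)
for n in("scene","top"):
    f=env.grab_frame(n);cv2.imwrite(f"pics/{n}0.png",f["pixels"][:,:,::-1])
    print({k:v for k,v in f.items() if k!="pixels"})
E
```

```text
pics
{'t': 0.0, 'joint_pos': array([-1.32420803e+00,  2.17773160e-01,  1.61496637e+00, -1.77235871e-05,
        1.31129064e+00, -1.12212627e-01]), 'joint_velocities': array([-0.00159327,  0.00022798, -0.00033988,  0.00028104, -0.00262536,
       -0.00037303]), 'tau': array([ 8.88876057e-04, -3.96840692e+01, -3.03855550e+01, -3.34283087e-06,
        9.73137561e-03, -3.98787179e-06]), 'tool_pos': array([ 219.28257512, -584.41730387,  243.9396137 ]), 'tcp_rot': array([-3.14133672e+00,  2.42409420e-03, -1.21199053e+00]), 'ft_force': array([-0.27549525,  0.26133702,  0.45407078]), 'torque': array([-0.00067765, -0.0378072 , -0.01139144]), 'gripper_width': 0.9999099614044286}
{'fovy': 55.53390192882845, 'cx': 317.61275854758327, 'cy': 233.04201635878837, 'distortion': array([0.00888435, 0.        , 0.        , 0.        , 0.        ]), 'xyz': array([1140.53008739, -538.60302576, 1214.5505333 ]), 'orientation': array([-2.50507899,  0.00680647,  0.8627438 ])}
{'fovy': 55.05397997308296, 'cx': 324.48575448153457, 'cy': 239.07239425111604, 'distortion': array([-0.05410844,  0.        ,  0.        ,  0.        ,  0.        ]), 'xyz': array([ 439.15810145,  -10.08415096, 1200.52582119]), 'orientation': array([-3.04929208e+00, -9.89467286e-04, -1.58280850e+00])}
```

View pics/scene0.png

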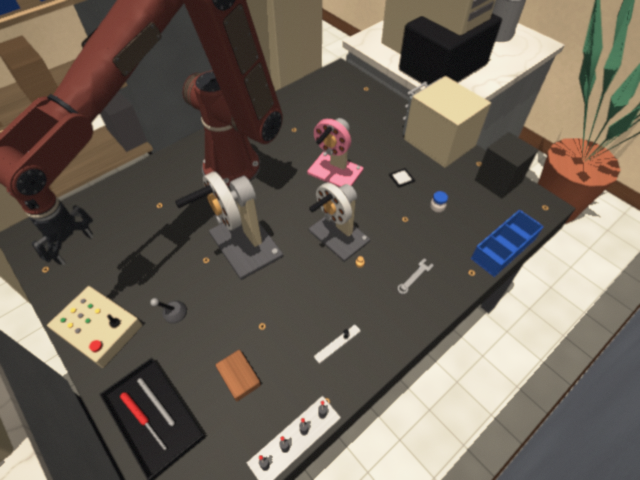

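View pics/top0.png

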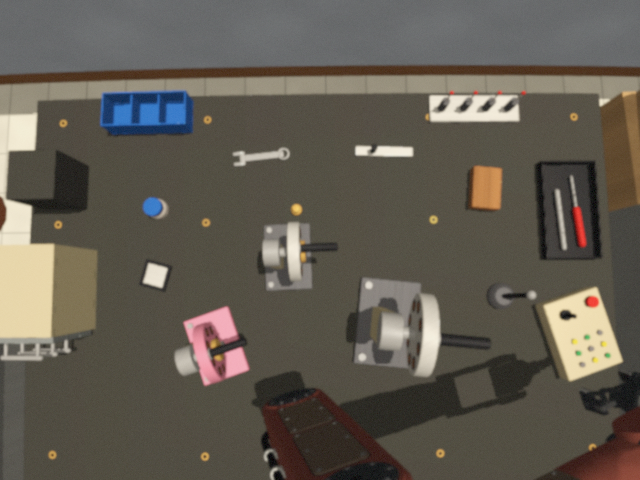

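Candidate stands in the top view:
- Pink, at (215,345): ruled out by its colour.
- Large dark-footed, at (395,325).
- Small dark-footed, at (290,257), with the brass weight beside it at (297,209).

The foot of the small one spans about 47x67 px, which matches 120x170 mm at this scale. I'll confirm it in an enlarged crop.

```bash
python3 - <<'E'
import cv2,numpy as np
a=cv2.imread("pics/top0.png")[200:300,240:360];b=cv2.imread("pics/scene0.png")[170:270,300:400]
a=cv2.resize(a,None,fx=5,fy=5,interpolation=cv2.INTER_CUBIC)
cv2.imwrite("pics/topc.png",a)
b=cv2.resize(b,None,fx=6,fy=6,interpolation=cv2.INTER_CUBIC);cv2.imwrite("pics/scenec.png",b)
E
cat > h.py <<'E'
import numpy as np,cv2
from scipy.spatial.transform import Rotation as R
CAM={"scene":(55.53390192882845,317.61275854758327,233.04201635878837,0.00888435,[1140.53008739,-538.60302576,1214.5505333],[-2.50507899,0.00680647,0.8627438]),
"top":(55.05397997308296,324.48575448153457,239.07239425111604,-0.05410844,[439.15810145,-10.08415096,1200.52582119],[-3.04929208,-9.89467286e-04,-1.58280850])}
def KD(fovy,cx,cy,k1):
    f=240/np.tan(np.radians(fovy/2));return np.array([[f,0,cx],[0,f,cy],[0,0,1.]]),np.array([k1,0,0,0,0.])
def ray(n,u,v):
    fv,cx,cy,k,x,o=CAM[n];K,D=KD(fv,cx,cy,k)
    p=cv2.undistortPoints(np.array([[[u,v]]],float),K,D)[0,0]
    return np.array(x),R.from_euler("xyz",o).as_matrix()@np.array([p[0],p[1],1])
def onz(n,u,v,z):
    c,d=ray(n,u,v);return c+d*(z-c[2])/d[2]
def tri(p1,p2):
    c,d=ray("top",*p1);e,g=ray("scene",*p2);A=np.stack([d,-g],1);s=np.linalg.lstsq(A,e-c,rcond=None)[0]
    a=c+d*s[0];b=e+g*s[1];return (a+b)/2,np.linalg.norm(a-b)
def proj(n,P):
    fv,cx,cy,k,x,o=CAM[n];K,D=KD(fv,cx,cy,k);M=R.from_euler("xyz",o).as_matrix().T
    return cv2.projectPoints(np.array(P,float).reshape(-1,1,3),cv2.Rodrigues(M)[0],-M@np.array(x),K,D)[0][:,0]
E
```

```text
(no output)
```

View pics/topc.png

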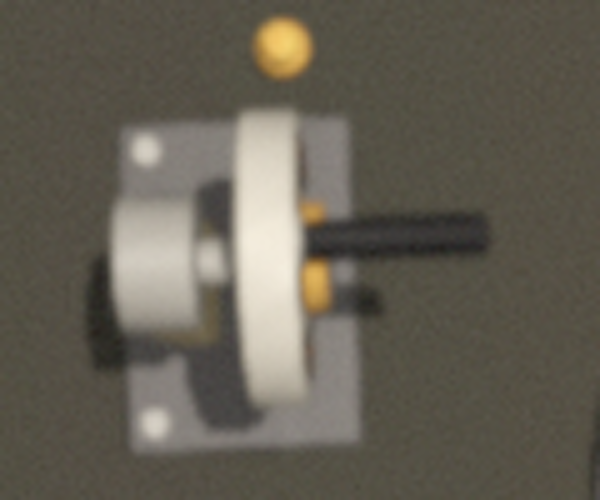

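View pics/scenec.png

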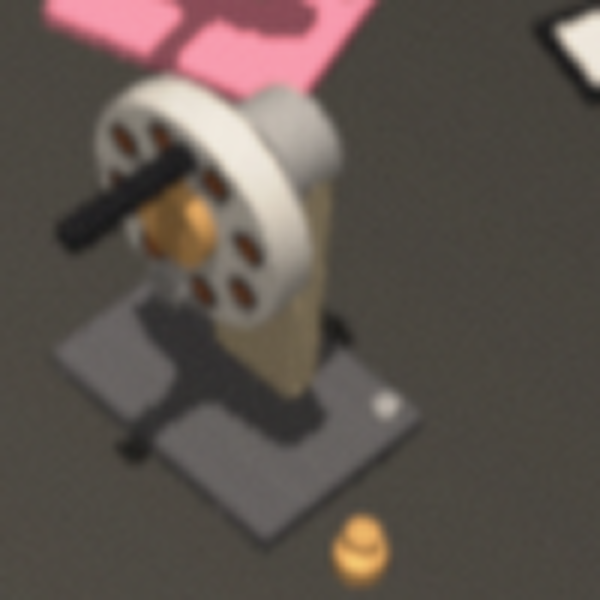

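The crops confirm it: a dark foot, the small one of the two dark stands, with the brass trial weight beside it. The handle's near end is at top (302,248) and its free end at top (337,247) / scene (312,209).

```bash
python3 - <<'E'
from h import *
o=lambda x,y:(240+x/5-.4,200+y/5-.4)
q=lambda x,y:(300+x/6-.4,170+y/6-.4)
C=[onz("top",*o(*p),16) for p in [(122,127),(350,118),(132,453),(360,442)]]
for c in C:print(c.round(1))
C2=[onz("scene",*q(*p),16) for p in [(55,350),(265,540),(420,410)]]
print("scene corners",*[c.round(1) for c in C2])
ax=(C[0]-C[2]+C[1]-C[3]);print("yaw",np.arctan2(ax[1],ax[0]), np.linalg.norm(C[0]-C[2]),np.linalg.norm(C[0]-C[1]))
print("free end",tri(o(487,233),q(70,235)))
print("near end",tri(o(308,240),q(188,160)))
print("bearing back?",)
# wheel ends of rim in top, at z=190
for p in [(240,110),(298,108),(247,402),(307,398)]: print(onz("top",*o(*p),190).round(1))
E
```

```text
[587.3 143.8  16. ]
[590.5  25.5  16. ]
[419.1 138.8  16. ]
[423.4  21.9  16. ]
scene corners [427.3  22.9  16. ] [594.5  26.   16. ] [587.4 146.   16. ]
yaw 0.025760595712003644 168.2645240334897 118.33894225581328
free end (array([513.85222511, -36.48102304, 241.49145738]), np.float64(3.960253862078718))
near end (array([512.0207602 ,  38.32057442, 236.03409673]), np.float64(3.3033430542632707))
bearing back?
[572.5  68.9 190. ]
[573.   43.2 190. ]
[443.7  66.5 190. ]
[445.2  40.2 190. ]
```

```bash
python3 - <<'E'
from h import *
# big stand: free end of handle, wheel top
print("big free end",tri((489,343),(179,202)))
print("big near",tri((441,338),(215,190)))
print("big rim",onz("top",432,294,260),onz("top",430,376,260))
print("ball",tri((532,295),(156,301)))
for z in (0,):
  for n,p in dict(case=(487,188),ballbase=(498,296),par=(384,151),wr=(262,156),fr=(156,275),jar=(160,209),tw=(297,211)).items(): print(n,onz("top",*p,z).round(0))
E
```

```text
big free end (array([ 320.36190122, -320.07861911,  317.70629244]), np.float64(6.566334851678776))
big near (array([ 333.42837973, -226.77066748,  307.65969537]), np.float64(16.318521873243217))
big rim [ 411.24631548 -229.67235261  260.        ] [ 247.04377303 -220.99324669  260.        ]
ball (array([ 403.15661146, -498.3288595 ,  116.05235491]), np.float64(8.479054972859261))
case [ 682. -448.    0.]
ballbase [ 396. -464.    0.]
par [ 785. -175.    0.]
wr [775. 152.   0.]
fr [461. 430.   0.]
jar [636. 423.   0.]
tw [625.  59.   0.]
```

```bash
cat >> h.py <<'E'
def plan(goal,yawg,n=10,step=36,s=None):
    from workcell import env
    s=s or env.sense();p=s["tool_pos"].copy();M=R.from_euler("xyz",s["tcp_rot"]).as_matrix();y=s["tcp_rot"][2]
    print("t",round(s["t"],2),"pos",p.round(1),"rot",s["tcp_rot"].round(3),"F",s["ft_force"].round(2),"w",round(s["gripper_width"],3))
    out=[]
    for i in range(n):
        d=np.array(goal)-p;L=np.linalg.norm(d);d*=min(1,step/max(L,1e-9));dy=np.clip(yawg-y,-.12,.12)
        if L<.3 and abs(dy)<.003:break
        t=M.T@d/10
        out.append("%.2f %.2f %.2f %.2f"%(*t,-dy));p+=d;y+=dy;M=R.from_euler("z",dy).as_matrix()@M
    print("; ".join(out))
E
python3 -c "
from h import *
plan([330,-560,420],0.026)"
```

```text
t 0.1 pos [ 219.3 -584.5  244.1] rot [-3.141e+00  2.000e-03 -1.212e+00] F [ 0.3   0.73 -0.06] w 1.003
0.27 -1.93 -3.03 -0.12; 0.50 -1.88 -3.03 -0.12; 0.72 -1.81 -3.03 -0.12; 0.93 -1.71 -3.03 -0.12; 1.13 -1.59 -3.03 -0.12; 1.06 -1.17 -2.46 -0.12; 0.00 0.00 0.00 -0.12; 0.00 0.00 0.00 -0.12; 0.00 0.00 0.00 -0.12; 0.00 0.00 0.00 -0.12
```

Request:
jog_arm(
  motion="0 0 -4 0; 0 0 -4 0; 0 0 -4 0; 0 0 -4 0; 0 0 -3 0",
)

```text
t: 0.52
tool_pos: [217.9, -578.8, 421.7]
tcp_rot: [-3.137, 0.038, -1.212]
ft_force: [0.8, -0.1, 0.6]
gripper_width: 0.999
```

```bash
python3 -c "
from h import *
plan([500,-350,420],0.026)"
```

```text
t 0.52 pos [ 217.9 -578.8  421.7] rot [-3.137  0.038 -1.212] F [ 0.76 -0.12  0.56] w 0.999
-1.14 -3.41 0.08 -0.12; -0.72 -3.53 0.06 -0.12; -0.30 -3.59 0.04 -0.12; 0.14 -3.60 0.03 -0.12; 0.56 -3.56 0.01 -0.12; 0.99 -3.46 -0.01 -0.12; 1.39 -3.32 -0.02 -0.12; 1.78 -3.13 -0.04 -0.12; 2.14 -2.89 -0.05 -0.12; 2.47 -2.62 -0.07 -0.12
```

Request:
jog_arm(
  motion="-1.1 -3.4 0 -0.12; -0.7 -3.5 0 -0.12; -0.3 -3.6 0 -0.12; 0.1 -3.6 0 -0.12; 0.6 -3.6 0 -0.12; 1.0 -3.5 0 -0.12; 1.4 -3.3 0 -0.12; 1.8 -3.1 0 -0.12",
)

```text
t: 1.18
tool_pos: [442.5, -396.3, 433.5]
tcp_rot: [-3.124, 0.012, -0.225]
ft_force: [0.5, -0.2, 0.0]
gripper_width: 0.999
```

```bash
python3 -c "
from h import *
plan([510,0,400],0.026)"
```

```text
t 1.18 pos [ 442.5 -396.3  433.5] rot [-3.124  0.012 -0.225] F [ 0.47 -0.18  0.01] w 0.999
-0.20 -3.58 0.36 -0.12; 0.23 -3.57 0.36 -0.12; 0.66 -3.52 0.35 -0.01; 0.70 -3.51 0.35 -0.00; 0.70 -3.51 0.35 -0.00; 0.70 -3.51 0.35 -0.00; 0.70 -3.51 0.35 -0.00; 0.70 -3.51 0.35 -0.00; 0.70 -3.51 0.35 -0.00; 0.70 -3.51 0.35 -0.00
```

Request:
jog_arm(
  motion="1.0 -3.6 0 -0.12; 1.0 -3.6 0 -0.1; 1.0 -3.6 0 0; 0.5 -3.6 0 0; 0.5 -3.6 0 0; 0.5 -3.6 0 0; 0.5 -3.6 0 0; 0.5 -3.6 0 0",
)

```text
t: 1.85
tool_pos: [510.7, -98.5, 431.0]
tcp_rot: [-3.114, 0.015, 0.011]
ft_force: [1.1, -0.2, 0.4]
gripper_width: 1.003
```

```bash
python3 -c "
from h import *
plan([513,0,380],0.026)"
```

```text
t 1.85 pos [510.7 -98.5 431. ] rot [-3.114  0.015  0.011] F [ 1.13 -0.23  0.43] w 1.003
0.14 -3.15 1.74 -0.01; 0.18 -3.15 1.74 -0.00; 0.18 -3.15 1.74 -0.00; 0.02 -0.26 0.14 -0.00
```

Request:
jog_arm(
  motion="0.1 -3.2 1.7 0; 0.2 -3.2 1.7 0; 0 -3 1 0; 0 0 0 0",
)

```text
t: 2.18
tool_pos: [511.0, 7.6, 387.6]
tcp_rot: [-3.111, 0.014, 0.018]
ft_force: [0.2, 0.1, -0.8]
gripper_width: 1.004
```

```bash
python3 - <<'E'
from h import *
from workcell import env
plan([513,0,330],0.026)
f=env.grab_frame("wrist");cv2.imwrite("pics/w1.png",f["pixels"][:,:,::-1]);print({k:v for k,v in f.items() if k!="pixels"})
E
```

```text
t 2.18 pos [511.    7.6 387.6] rot [-3.111  0.014  0.018] F [ 0.17  0.08 -0.79] w 1.004
0.17 0.58 3.55 -0.01; 0.10 0.36 2.18 -0.00
{'fovy': 66.1189728514789, 'cx': 321.46559858405334, 'cy': 235.0205699632556, 'distortion': array([-0.05300734,  0.        ,  0.        ,  0.        ,  0.        ]), 'tool_from_camera': array([[ 9.99999616e-01,  7.13014695e-04, -5.09865091e-04,
         2.89181547e-01],
       [-5.08636123e-04,  9.45729442e-01,  3.24954709e-01,
        -8.42641187e+01],
       [ 7.13891912e-04, -3.24954325e-01,  9.45729442e-01,
        -1.27966182e+02],
       [ 0.00000000e+00,  0.00000000e+00,  0.00000000e+00,
         1.00000000e+00]])}
```

View pics/w1.png

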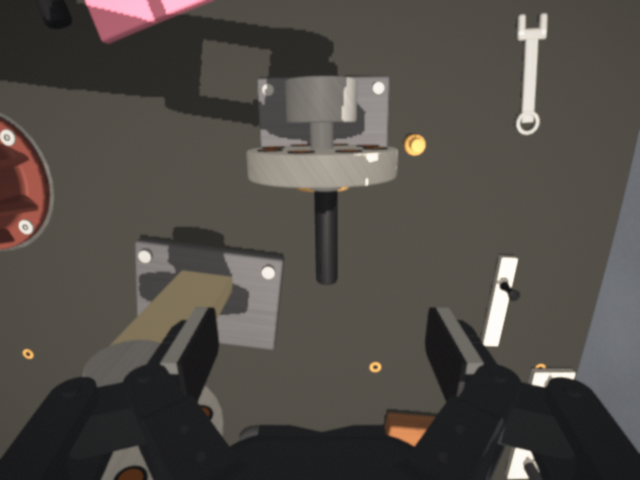

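The wrist view shows the handle running from (326,190) to its free end near (326,280), between the open fingers' sides. The wheel rim spans columns 247–398.

```bash
cat >> h.py <<'E'
TFC=np.array([[ 9.99999616e-01,  7.13014695e-04, -5.09865091e-04,2.89181547e-01],[-5.08636123e-04,  9.45729442e-01,  3.24954709e-01,-8.42641187e+01],[ 7.13891912e-04, -3.24954325e-01,  9.45729442e-01,-1.27966182e+02],[0,0,0,1]])
def wz(s,u,v,z):
    K,D=KD(66.1189728514789,321.46559858405334,235.0205699632556,-0.05300734)
    p=cv2.undistortPoints(np.array([[[u,v]]],float),K,D)[0,0]
    M=R.from_euler("xyz",s["tcp_rot"]).as_matrix()
    c=M@TFC[:3,3]+s["tool_pos"];d=M@TFC[:3,:3]@np.array([p[0],p[1],1]);return c+d*(z-c[2])/d[2]
E
python3 - <<'E'
from h import *
g=cv2.cvtColor(cv2.imread("pics/w1.png"),6).astype(int)
for r in (200,215,230,245,260): 
    l=g[r,300:352]; print(r, ''.join('#' if x<38 else '.' for x in l), l.min(), l[:3],)
s=dict(tool_pos=np.array([511,7.6,387.6]),tcp_rot=np.array([-3.111,.014,.018]))
for p in [(326,195),(326,278)]: print(wz(s,*p,239).round(1))
for p in [(247,170),(398,168)]: print(wz(s,*p,190).round(1))
E
```

```text
200 ...............######################............... 23 [82 82 83]
215 ................##.................................. 34 [83 82 82]
230 ................##.................................. 36 [83 83 82]
245 .................#.................................. 36 [83 83 82]
260 .................#.................#................ 36 [84 83 83]
[512.1  33.6 239. ]
[513.6 -35.5 239. ]
[441.4  45.2 190. ]
[575.1  49.7 190. ]
```

Request:
jog_arm(
  motion="0.2 0.6 3.5 0; 0.1 0.4 3.5 0; 0 0.3 3.5 0; 0 0 2.5 0; 0 0 0 0",
)

```text
t: 2.65
tool_pos: [515.9, -7.7, 257.8]
tcp_rot: [-3.119, 0.004, 0.018]
ft_force: [-1.0, 0.0, 0.3]
gripper_width: 0.999
```

```bash
python3 - <<'E'
from h import *
from workcell import env
plan([513,1,235],0.026,step=20)
f=env.grab_frame("wrist");cv2.imwrite("pics/w2.png",f["pixels"][:,:,::-1])
E
```

```text
t 2.65 pos [515.9  -7.7 257.8] rot [-3.119  0.004  0.018] F [-1.    0.04  0.28] w 0.999
-0.21 -0.67 1.87 -0.01; -0.05 -0.15 0.43 -0.00
```

View pics/w2.png

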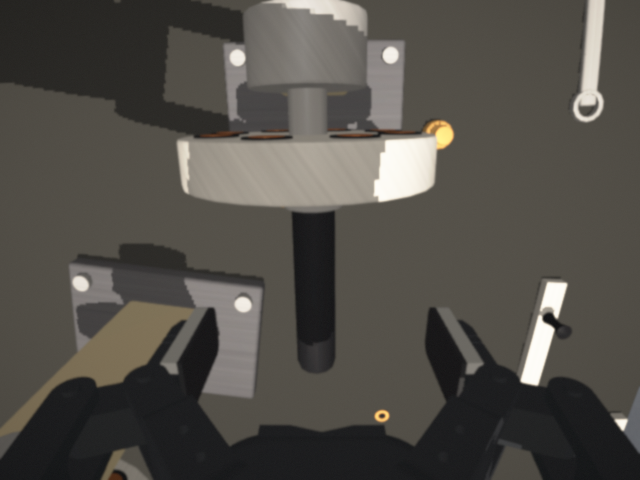

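The handle spans (312,210) to (317,365), a little left of the jaw centre. I'll shift, descend and close.

Request:
jog_arm(
  motion="-0.2 -0.6 1.4 0; 0 -0.2 0.8 0; 0 0 0 0; 0 0 0 0",
)

```text
t: 3.03
tool_pos: [519.2, -2.9, 245.1]
tcp_rot: [-3.123, -0.009, 0.015]
ft_force: [0.6, -0.6, -0.7]
gripper_width: 1.004
```

Request:
jog_arm(
  motion="0 0 0 0; 0 0 0 0; 0 0 0 0; 0 0 0 0; 0 0 0 0; 0 0 0 0; 0 0 0 0; 0 0 0 0",
  hand=0,
)

```text
t: 3.7
tool_pos: [519.5, -4.2, 251.2]
tcp_rot: [-3.125, -0.01, 0.016]
ft_force: [-0.1, -0.1, -0.1]
gripper_width: 0.18
```

```bash
python3 - <<'E'
from h import *
from workcell import env
plan([513,1,235],0.026,step=20)
f=env.grab_frame("wrist");cv2.imwrite("pics/w3.png",f["pixels"][:,:,::-1])
E
```

```text
t 3.7 pos [519.5  -4.2 251.2] rot [-3.125 -0.01   0.016] F [-0.1  -0.1  -0.13] w 0.18
-0.66 -0.50 1.62 -0.01
```

View pics/w3.png

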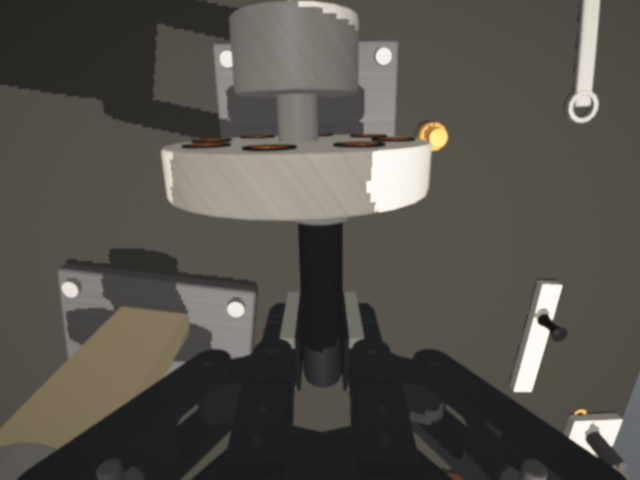

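The grip is near the fingertips, because the arm drifted up about 6 mm over the zero rows. I'll reopen, go down and grip again.

Request:
jog_arm(
  motion="0 0 0.1 0; 0 0 0.1 0; 0 0 0.1 0; 0 0 0.1 0",
  hand=8,
)

```text
t: 4.08
tool_pos: [521.0, -4.1, 247.4]
tcp_rot: [-3.125, -0.014, 0.015]
ft_force: [0.3, -0.1, 0.2]
gripper_width: 0.741
```

Request:
jog_arm(
  motion="0 -0.3 1 0; 0 -0.2 0.5 0",
)

```text
t: 4.25
tool_pos: [522.3, 1.0, 232.8]
tcp_rot: [-3.126, -0.017, 0.014]
ft_force: [-0.3, 0.3, -0.6]
gripper_width: 0.936
```

Request:
jog_arm(
  motion="0 0 0 0",
)

```text
t: 4.33
tool_pos: [521.7, 1.5, 231.3]
tcp_rot: [-3.125, -0.015, 0.015]
ft_force: [0.4, 0.5, 0.0]
gripper_width: 0.939
```

Request:
jog_arm(
  motion="-0.1 0 0 0; 0 0 0 0; 0 0 0 0; 0 0 0 0; 0 0 0 0; 0 0 0 0; 0 0 0 0; 0 0 0 0",
  hand=0,
)

```text
t: 5.0
tool_pos: [519.6, 1.9, 230.2]
tcp_rot: [-3.125, -0.012, 0.016]
ft_force: [-0.5, -0.2, -1.0]
gripper_width: 0.19
```

```bash
python3 - <<'E'
from h import *
from workcell import env
plan([513,1,235],0.026,step=20)
f=env.grab_frame("wrist");cv2.imwrite("pics/w4.png",f["pixels"][:,:,::-1])
E
```

```text
t 5.0 pos [519.6   1.9 230.2] rot [-3.125 -0.012  0.016] F [-0.5  -0.19 -0.96] w 0.19
-0.65 0.07 -0.49 -0.01
```

View pics/w4.png

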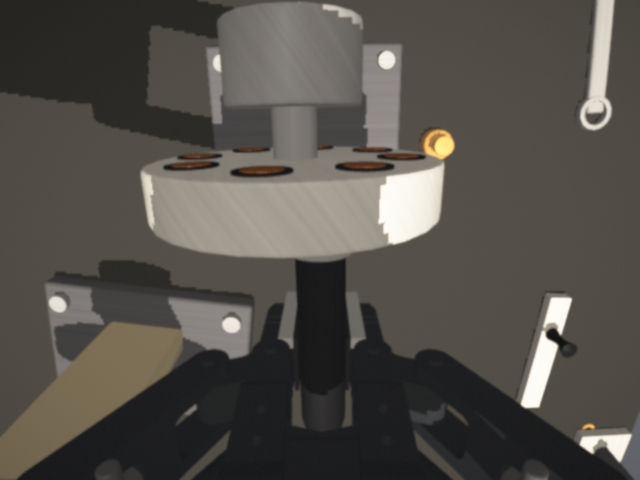

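Request:
jog_arm(
  motion="0 0 0 0; 0 0 0 0; 0 0.3 0 0; 0 0.2 0 0",
  hand=3.5,
)

```text
t: 5.38
tool_pos: [520.4, -3.2, 230.6]
tcp_rot: [-3.125, -0.014, 0.016]
ft_force: [-0.1, 0.2, 0.1]
gripper_width: 0.41
```

Request:
jog_arm(
  motion="0 0 0 0; 0 0 0 0; 0 0 0 0; 0 0 0 0; 0 0 0 0; 0 0 0 0",
  hand=0,
)

```text
t: 5.88
tool_pos: [520.1, -3.7, 230.8]
tcp_rot: [-3.125, -0.014, 0.016]
ft_force: [0.0, 0.8, -0.4]
gripper_width: 0.191
```

```bash
cat >> h.py <<'E'
import json,os
CX,CZ=508.5,181.
def turn(step_deg,n,CX=CX,CZ=CZ,log=True,rad=50.):
    "log a sample and print rows continuing round the circle"
    from workcell import env
    s=env.sense();p=s["tool_pos"];F=s["ft_force"];M=R.from_euler("xyz",s["tcp_rot"]).as_matrix()
    th=np.arctan2(p[0]-CX,p[2]-CZ);r=np.hypot(p[0]-CX,p[2]-CZ)
    Ft=F[0]*np.cos(th)-F[2]*np.sin(th);Fr=F[0]*np.sin(th)+F[2]*np.cos(th)
    print("t %.2f"%s["t"],"p",p.round(1),"rot",s["tcp_rot"].round(3),"F",F.round(2),"th %.1f r %.1f Ft %.2f Fr %.2f w %.3f"%(np.degrees(th),r,Ft,Fr,s["gripper_width"]))
    if log: open("log.txt","a").write(json.dumps([s["t"],*p,*F,step_deg,*s["torque"],*s["joint_pos"]])+"\n")
    out=[];q=p.copy()
    for i in range(n):
        t2=th+np.radians(step_deg)*(i+1);g=np.array([CX+rad*np.sin(t2),p[1],CZ+rad*np.cos(t2)])
        t=M.T@(g-q)/10;out.append("%.2f %.2f %.2f 0"%tuple(t));q=g
    print("; ".join(out))
E
python3 -c "
from h import *
turn(4,6,log=False)"
```

```text
t 5.88 p [520.1  -3.7 230.8] rot [-3.125 -0.014  0.016] F [ 0.02  0.75 -0.39] th 13.1 r 51.2 Ft 0.11 Fr -0.38 w 0.191
0.31 0.01 0.21 0; 0.33 0.01 0.12 0; 0.32 0.01 0.14 0; 0.31 0.01 0.16 0; 0.30 0.01 0.18 0; 0.28 0.01 0.20 0
```

Request:
jog_arm(
  motion="0.33 0 0.1 0; 0.33 0 0.12 0; 0.32 0 0.14 0; 0.31 0 0.16 0; 0.3 0 0.18 0; 0.28 0 0.2 0",
)

```text
t: 6.38
tool_pos: [537.3, -3.2, 223.4]
tcp_rot: [-3.125, -0.005, 0.017]
ft_force: [-4.2, 0.1, 3.9]
gripper_width: 0.191
```

```bash
python3 -c "
from h import *
turn(4,6)"
```

```text
t 6.38 p [537.3  -3.2 223.4] rot [-3.125 -0.005  0.017] F [-4.15  0.09  3.87] th 34.2 r 51.3 Ft -5.61 Fr 0.87 w 0.191
0.21 0.01 0.31 0; 0.27 0.01 0.23 0; 0.25 0.01 0.24 0; 0.23 0.01 0.26 0; 0.21 0.01 0.28 0; 0.19 0.01 0.29 0
```

Request:
jog_arm(
  motion="0.25 0 0.24 0; 0.25 0 0.24 0; 0.24 0 0.25 0; 0.23 0 0.26 0; 0.21 0 0.28 0",
)

```text
t: 6.8
tool_pos: [551.3, -2.7, 209.3]
tcp_rot: [-3.125, -0.007, 0.017]
ft_force: [-3.6, 0.1, 3.3]
gripper_width: 0.194
```

```bash
python3 -c "
from h import *
turn(4,5)"
```

```text
t 6.80 p [551.3  -2.7 209.3] rot [-3.125 -0.007  0.017] F [-3.58  0.1   3.25] th 56.5 r 51.4 Ft -4.69 Fr -1.19 w 0.194
0.07 0.01 0.37 0; 0.16 0.01 0.31 0; 0.14 0.01 0.32 0; 0.11 0.01 0.33 0; 0.09 0.01 0.34 0
```

Request:
jog_arm(
  motion="0.18 0 0.3 0; 0.16 0 0.31 0; 0.14 0 0.32 0; 0.11 0 0.33 0; 0.09 0 0.34 0",
)

```text
t: 7.22
tool_pos: [558.8, -2.5, 190.6]
tcp_rot: [-3.126, -0.005, 0.017]
ft_force: [-4.0, -0.1, 2.3]
gripper_width: 0.188
```

```bash
python3 -c "
from h import *
turn(4,5)"
```

```text
t 7.22 p [558.8  -2.5 190.6] rot [-3.126 -0.005  0.017] F [-3.96 -0.12  2.32] th 79.2 r 51.2 Ft -3.02 Fr -3.45 w 0.188
-0.06 0.00 0.37 0; 0.03 0.01 0.35 0; 0.00 0.01 0.35 0; -0.02 0.01 0.35 0; -0.05 0.00 0.35 0
```

Request:
jog_arm(
  motion="0.02 0 0.36 0; 0.01 0 0.35 0; -0.02 0 0.35 0; -0.05 0 0.35 0; -0.08 0 0.35 0",
)

```text
t: 7.63
tool_pos: [558.3, -2.5, 171.0]
tcp_rot: [-3.126, -0.007, 0.017]
ft_force: [-3.1, -0.3, 2.6]
gripper_width: 0.191
```

```bash
python3 -c "
from h import *
turn(4,5)"
```

```text
t 7.63 p [558.3  -2.5 171. ] rot [-3.126 -0.007  0.017] F [-3.06 -0.33  2.64] th 101.4 r 50.8 Ft -1.98 Fr -3.52 w 0.191
-0.16 0.00 0.32 0; -0.11 0.00 0.33 0; -0.13 0.00 0.32 0; -0.15 0.00 0.31 0; -0.17 0.00 0.30 0
```

Request:
jog_arm(
  motion="-0.12 0 0.33 0; -0.12 0 0.33 0; -0.15 0 0.32 0; -0.17 0 0.31 0; -0.19 0 0.3 0",
)

```text
t: 8.05
tool_pos: [550.9, -2.8, 153.8]
tcp_rot: [-3.127, -0.009, 0.017]
ft_force: [-2.5, -0.3, 4.0]
gripper_width: 0.191
```

```bash
python3 -c "
from h import *
turn(4,5)"
```

```text
t 8.05 p [550.9  -2.8 153.8] rot [-3.127 -0.009  0.017] F [-2.49 -0.31  3.98] th 122.7 r 50.3 Ft -2.01 Fr -4.24 w 0.191
-0.23 0.00 0.27 0; -0.22 0.00 0.27 0; -0.24 -0.00 0.25 0; -0.26 -0.00 0.24 0; -0.27 -0.00 0.22 0
```

Request:
jog_arm(
  motion="-0.23 0 0.26 0; -0.24 0 0.25 0; -0.26 0 0.24 0; -0.28 0 0.22 0; -0.29 0 0.2 0",
)

```text
t: 8.47
tool_pos: [539.0, -3.1, 141.6]
tcp_rot: [-3.128, -0.015, 0.016]
ft_force: [-1.3, -1.2, 3.0]
gripper_width: 0.188
```

```bash
python3 -c "
from h import *
turn(4,5)"
```

```text
t 8.47 p [539.   -3.1 141.6] rot [-3.128 -0.015  0.016] F [-1.34 -1.15  2.99] th 142.3 r 49.8 Ft -0.77 Fr -3.19 w 0.188
-0.28 -0.00 0.21 0; -0.30 -0.00 0.18 0; -0.31 -0.00 0.16 0; -0.32 -0.00 0.14 0; -0.33 -0.00 0.11 0
```

Request:
jog_arm(
  motion="-0.29 0 0.19 0; -0.31 0 0.17 0; -0.32 0 0.14 0; -0.33 0 0.11 0; -0.34 0 0.08 0",
)

```text
t: 8.88
tool_pos: [523.5, -3.6, 134.1]
tcp_rot: [-3.129, -0.02, 0.016]
ft_force: [0.2, -0.4, -0.1]
gripper_width: 0.194
```

```bash
python3 -c "
from h import *
turn(4,5)"
```

```text
t 8.88 p [523.5  -3.6 134.1] rot [-3.129 -0.02   0.016] F [ 0.24 -0.41 -0.07] th 162.2 r 49.3 Ft -0.21 Fr 0.14 w 0.194
-0.32 -0.00 0.16 0; -0.34 -0.00 0.06 0; -0.35 -0.00 0.04 0; -0.35 -0.01 0.02 0; -0.35 -0.01 -0.01 0
```

Request:
jog_arm(
  motion="-0.34 0 0.07 0; -0.34 0 0.05 0; -0.35 0 0.02 0; -0.35 0 0 0; -0.35 0 -0.03 0",
)

```text
t: 9.3
tool_pos: [511.9, -4.1, 132.6]
tcp_rot: [-3.127, -0.041, 0.011]
ft_force: [11.7, -2.5, -10.5]
gripper_width: 0.19
```

```bash
python3 -c "
from h import *
turn(4,5)"
```

```text
t 9.30 p [511.9  -4.1 132.6] rot [-3.127 -0.041  0.011] F [ 11.74  -2.5  -10.48] th 176.0 r 48.6 Ft -10.98 Fr 11.27 w 0.190
-0.34 -0.00 0.14 0; -0.35 -0.00 -0.03 0; -0.35 -0.00 -0.05 0; -0.34 -0.00 -0.07 0; -0.33 -0.01 -0.10 0
```

The force jumped here, so I'll look before pushing further.

```bash
python3 - <<'E'
from h import *
from workcell import env
for n in("scene","top","wrist"):
    f=env.grab_frame(n);im=f["pixels"][:,:,::-1].copy();cv2.imwrite(f"pics/{n}5.png",im)
    if n=="scene":cv2.imwrite("pics/scene5c.png",cv2.resize(im[120:280,240:440],None,fx=4,fy=4,interpolation=2)[:600])
    if n=="top":cv2.imwrite("pics/top5c.png",cv2.resize(im[190:320,230:390],None,fx=4,fy=4,interpolation=2))
s=env.sense();print(s["tool_pos"],s["ft_force"],s["torque"],s["joint_pos"],s["tau"])
E
```

```text
[510.55186217  -4.14990129 132.39161337] [ 5.64579473 -3.57378571 -5.16397344] [ 0.68932734 -0.66776968  0.11476567] [-0.15749593  0.08243166  1.99585368  0.02402008  1.02938076 -0.18104539] [  1.62148096 -31.98915839 -25.09828985  -0.31040439   1.23765528
   0.07542504]
```

View pics/scene5c.png

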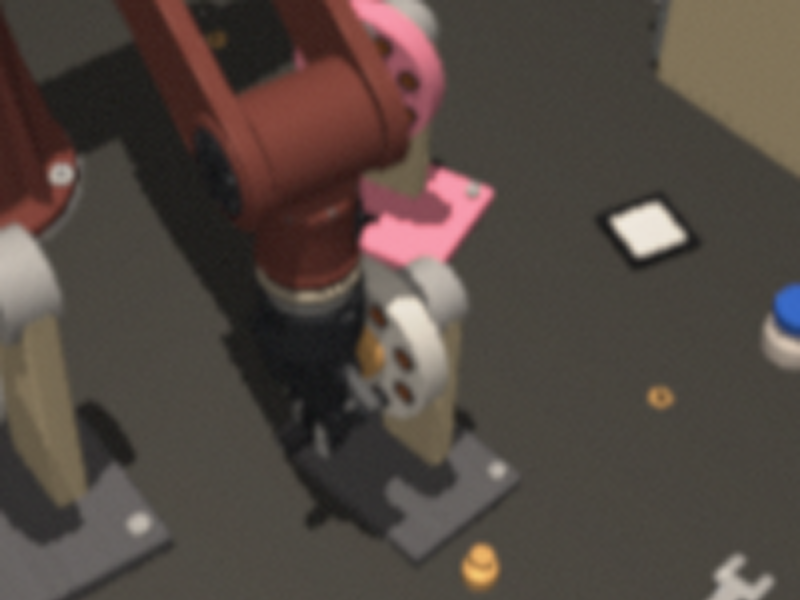

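View pics/wrist5.png

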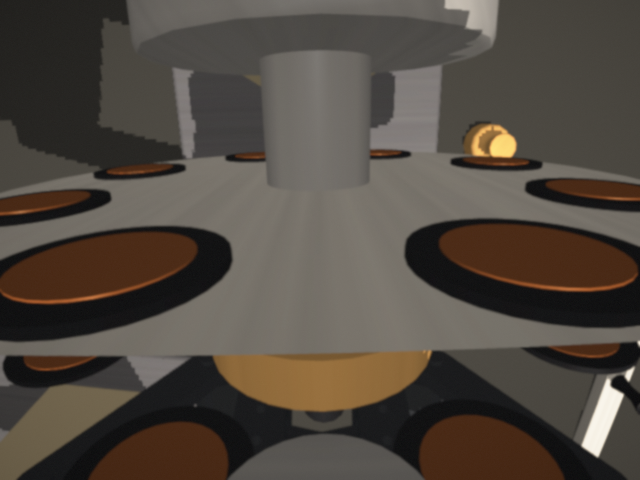

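View pics/top5.png

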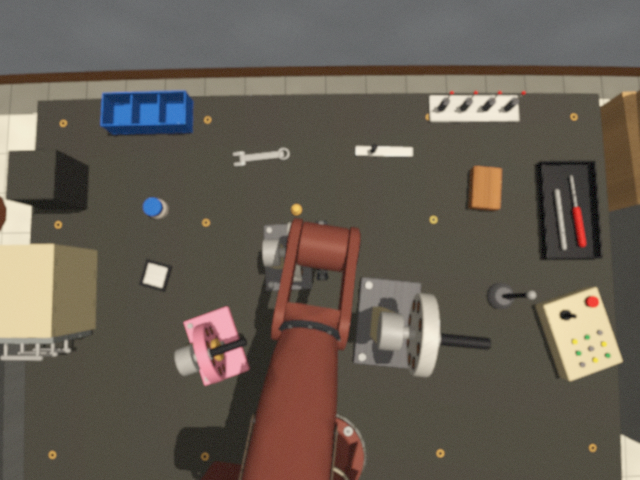

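The forces jumped and Fy went negative near the bottom. In the wrist view the brass cap (320,390) and the boss (320,460) sit close against the gripper body. I'll move the grip about 12 mm outward on the handle.

Request:
jog_arm(
  motion="0 0 0 0; 0 0.2 0 0; 0 0.4 0 0; 0 0.4 0 0; 0 0.3 0 0",
  hand=3.5,
)

```text
t: 9.87
tool_pos: [507.3, -16.8, 129.9]
tcp_rot: [-3.125, -0.031, 0.011]
ft_force: [0.1, -0.2, -1.1]
gripper_width: 0.413
```

```bash
python3 - <<'E'
from h import *
turn(4,5,log=False)
from workcell import env
f=env.grab_frame("wrist");cv2.imwrite("pics/w6.png",f["pixels"][:,:,::-1])
E
```

```text
t 9.87 p [507.3 -16.8 129.9] rot [-3.125 -0.031  0.011] F [ 0.09 -0.18 -1.07] th -178.7 r 51.1 Ft -0.12 Fr 1.07 w 0.413
-0.34 -0.01 -0.14 0; -0.34 -0.00 -0.05 0; -0.34 -0.01 -0.08 0; -0.33 -0.01 -0.10 0; -0.33 -0.01 -0.13 0
```

View pics/w6.png

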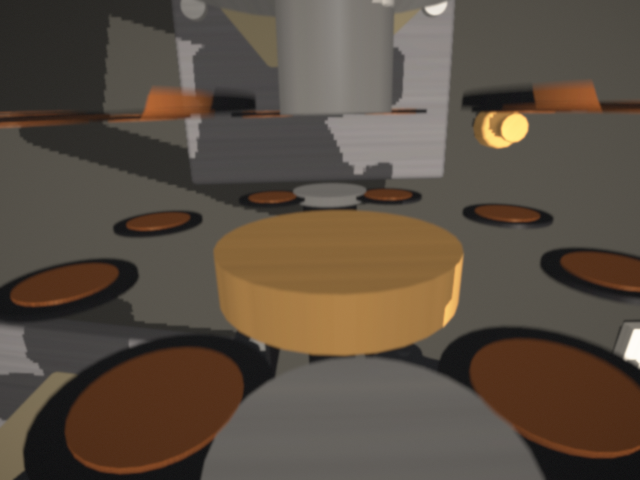

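Request:
jog_arm(
  motion="0 0 0 0; 0 0 0 0; 0 0 0 0; 0 0 0 0; 0 0 0 0; 0 0 0 0",
  hand=0,
)

```text
t: 10.42
tool_pos: [507.2, -17.6, 130.1]
tcp_rot: [-3.125, -0.03, 0.012]
ft_force: [-0.5, -0.7, 0.0]
gripper_width: 0.194
```

Request:
jog_arm(
  motion="-0.34 0 -0.05 0; -0.34 0 -0.06 0; -0.34 0 -0.08 0; -0.33 0 -0.1 0; -0.33 0 -0.13 0",
)

```text
t: 10.83
tool_pos: [490.4, -18.2, 134.1]
tcp_rot: [-3.126, -0.034, 0.013]
ft_force: [1.0, -0.5, -1.1]
gripper_width: 0.194
```

```bash
python3 -c "
from h import *
turn(4,5)"
```

```text
t 10.83 p [490.4 -18.2 134.1] rot [-3.126 -0.034  0.013] F [ 0.96 -0.46 -1.12] th -159.0 r 50.3 Ft -1.30 Fr 0.70 w 0.194
-0.31 -0.01 -0.17 0; -0.31 -0.01 -0.17 0; -0.29 -0.01 -0.19 0; -0.28 -0.01 -0.21 0; -0.26 -0.01 -0.23 0
```

Clear now. I'll carry on round.

Request:
jog_arm(
  motion="-0.31 0 -0.15 0; -0.31 0 -0.17 0; -0.29 0 -0.19 0; -0.28 0 -0.21 0; -0.26 0 -0.23 0",
)

```text
t: 11.25
tool_pos: [474.8, -18.7, 144.6]
tcp_rot: [-3.127, -0.037, 0.012]
ft_force: [3.6, -0.4, -1.3]
gripper_width: 0.192
```

```bash
python3 -c "
from h import *
turn(4,5)"
```

```text
t 11.25 p [474.8 -18.7 144.6] rot [-3.127 -0.037  0.012] F [ 3.57 -0.36 -1.29] th -137.2 r 49.6 Ft -3.50 Fr -1.48 w 0.192
-0.27 -0.01 -0.23 0; -0.22 -0.01 -0.27 0; -0.20 -0.01 -0.29 0; -0.18 -0.01 -0.30 0; -0.16 -0.01 -0.31 0
```

Request:
jog_arm(
  motion="-0.23 0 -0.26 0; -0.22 0 -0.27 0; -0.2 0 -0.29 0; -0.18 0 -0.3 0; -0.16 0 -0.31 0",
)

```text
t: 11.67
tool_pos: [464.1, -19.1, 160.1]
tcp_rot: [-3.127, -0.041, 0.011]
ft_force: [4.3, -0.4, -2.0]
gripper_width: 0.191
```

```bash
python3 -c "
from h import *
turn(4,5)"
```

```text
t 11.67 p [464.1 -19.1 160.1] rot [-3.127 -0.041  0.011] F [ 4.35 -0.38 -2.03] th -115.2 r 49.0 Ft -3.69 Fr -3.07 w 0.191
-0.21 -0.01 -0.29 0; -0.10 -0.01 -0.33 0; -0.08 -0.01 -0.34 0; -0.05 -0.01 -0.34 0; -0.03 -0.01 -0.35 0
```

Request:
jog_arm(
  motion="-0.1 -0.02 -0.33 0; -0.09 -0.02 -0.33 0; -0.06 -0.02 -0.34 0; -0.03 -0.02 -0.35 0; -0.01 -0.02 -0.35 0",
)

```text
t: 12.08
tool_pos: [459.9, -19.2, 178.0]
tcp_rot: [-3.129, -0.041, 0.011]
ft_force: [4.7, -2.1, -3.9]
gripper_width: 0.191
```

```bash
python3 -c "
from h import *
turn(4,5)"
```

```text
t 12.08 p [459.9 -19.2 178. ] rot [-3.129 -0.041  0.011] F [ 4.65 -2.06 -3.91] th -93.6 r 48.7 Ft -4.20 Fr -4.40 w 0.191
-0.13 -0.01 -0.35 0; 0.03 -0.00 -0.35 0; 0.05 -0.00 -0.34 0; 0.08 -0.00 -0.34 0; 0.10 -0.00 -0.33 0
```

Request:
jog_arm(
  motion="0.03 0 -0.35 0; 0.05 0 -0.35 0; 0.07 0 -0.34 0; 0.1 0 -0.33 0; 0.13 0 -0.32 0",
)

```text
t: 12.5
tool_pos: [461.9, -19.1, 194.6]
tcp_rot: [-3.128, -0.038, 0.011]
ft_force: [4.8, -1.4, -7.0]
gripper_width: 0.194
```

```bash
python3 -c "
from h import *
turn(4,5)"
```

```text
t 12.50 p [461.9 -19.1 194.6] rot [-3.128 -0.038  0.011] F [ 4.77 -1.35 -7.01] th -73.7 r 48.6 Ft -5.40 Fr -6.55 w 0.194
-0.01 -0.01 -0.37 0; 0.14 -0.00 -0.32 0; 0.17 -0.00 -0.31 0; 0.19 -0.00 -0.29 0; 0.21 -0.00 -0.28 0
```

Request:
jog_arm(
  motion="0.18 0 -0.31 0; 0.18 0 -0.3 0; 0.2 0 -0.29 0; 0.22 0 -0.27 0; 0.24 0 -0.25 0",
)

```text
t: 12.92
tool_pos: [467.2, -18.9, 206.5]
tcp_rot: [-3.128, -0.024, 0.013]
ft_force: [-0.0, -2.0, -7.5]
gripper_width: 0.192
```

```bash
cat > fit.py <<'E'
from h import *
from scipy.optimize import least_squares
L=np.array([json.loads(l) for l in open("log.txt")])
ok=np.abs(L[:,0]-9.30)>.02;L=L[ok]
x,z=L[:,1],L[:,3]
c=least_squares(lambda q:np.hypot(x-q[0],z-q[1])-50,[508,181]).x;print("centre",c)
th=np.arctan2(x-c[0],z-c[1]);Ft=L[:,4]*np.cos(th)-L[:,6]*np.sin(th)
sg=np.sign(L[:,7])
A=np.stack([-sg,np.cos(th),np.sin(th)],1);k,res,_,_=np.linalg.lstsq(A,Ft,rcond=None)
# gravity torque along +th: G*sin(th+phi) ; Ft(on tool)=+G sin(th+phi) - drag
G=np.hypot(k[1],k[2]);phi=np.arctan2(k[1],k[2])
print("drag",k[0],"G",G,"phi",np.degrees(phi),"-> handle angle with heavy down",np.degrees(np.pi-phi)%360)
y=Ft+3.8*sg;k2=np.linalg.lstsq(A[:,1:],y,rcond=None)[0];print("fixed drag: G",np.hypot(*k2),"target",(180-np.degrees(np.arctan2(*k2)))%360)
for a,b,d in zip(np.degrees(th),Ft,Ft-A@k):print("%.0f %.2f %.2f"%(a,b,d),end=" | ")
print()
E
python3 fit.py; python3 -c "
from h import *
turn(4,5)"
```

```text
centre [509.46487785 181.43215628]
drag 3.796723646778021 G 3.0326729468329203 phi -68.73681533409398 -> handle angle with heavy down 248.73681533409396
fixed drag: G 3.034920865119194 target 248.73892345352658
34 -5.60 -0.06 | 56 -4.69 -0.24 | 80 -3.01 0.22 | 102 -1.94 0.19 | 124 -1.93 -0.62 | 144 -0.71 0.17 | 163 -0.21 0.56 | -158 -1.31 0.27 | -137 -3.49 -0.99 | -115 -3.69 -0.10 | -94 -4.23 0.47 | -75 -5.49 0.12 | 
t 12.92 p [467.2 -18.9 206.5] rot [-3.128 -0.024  0.013] F [-0.02 -1.99 -7.51] th -58.3 r 48.5 Ft -6.40 Fr -3.93 w 0.192
0.08 -0.00 -0.37 0; 0.22 -0.00 -0.27 0; 0.24 -0.00 -0.25 0; 0.26 -0.00 -0.24 0; 0.27 0.00 -0.22 0
```

The fit agrees well: drag 3.80 N, lump 3.03 N, heavy side down with the handle at about -111°. I'll sweep back as a cross-check with the drag reversed.

Request:
jog_arm(
  motion="-0.2 0 0.29 0; -0.18 0 0.3 0; -0.16 0 0.31 0; -0.14 0 0.32 0; -0.11 0 0.33 0",
)

```text
t: 13.33
tool_pos: [463.2, -19.1, 197.2]
tcp_rot: [-3.129, -0.032, 0.014]
ft_force: [-0.9, -1.9, 2.6]
gripper_width: 0.194
```

```bash
sed -i 's/^CX,CZ=.*/CX,CZ=509.5,181.4/' h.py; python3 -c "
from h import *
turn(-4,5)"
```

```text
t 13.33 p [463.2 -19.1 197.2] rot [-3.129 -0.032  0.014] F [-0.85 -1.87  2.6 ] th -71.1 r 49.0 Ft 2.19 Fr 1.65 w 0.194
-0.21 0.00 0.29 0; -0.09 0.00 0.34 0; -0.06 0.00 0.34 0; -0.04 0.00 0.35 0; -0.02 0.00 0.35 0
```

Request:
jog_arm(
  motion="-0.1 0 0.33 0; -0.09 0 0.34 0; -0.06 0 0.34 0; -0.04 0 0.35 0; -0.02 0 0.35 0",
)

```text
t: 13.75
tool_pos: [460.1, -19.2, 179.5]
tcp_rot: [-3.129, -0.033, 0.014]
ft_force: [-0.5, -1.2, 2.7]
gripper_width: 0.192
```

```bash
python3 -c "
from h import *
turn(-4,5)"
```

```text
t 13.75 p [460.1 -19.2 179.5] rot [-3.129 -0.033  0.014] F [-0.51 -1.22  2.75] th -92.2 r 49.5 Ft 2.76 Fr 0.40 w 0.192
-0.04 0.00 0.35 0; 0.04 0.00 0.35 0; 0.06 0.01 0.34 0; 0.09 0.01 0.34 0; 0.11 0.01 0.33 0
```

Request:
jog_arm(
  motion="0.02 0 0.35 0; 0.04 0 0.35 0; 0.06 0 0.34 0; 0.09 0 0.34 0; 0.11 0 0.33 0",
)

```text
t: 14.17
tool_pos: [464.0, -19.1, 160.5]
tcp_rot: [-3.13, -0.032, 0.014]
ft_force: [-0.4, -1.3, 2.7]
gripper_width: 0.193
```

```bash
python3 -c "
from h import *
turn(-4,5)"
```

```text
t 14.17 p [464.  -19.1 160.5] rot [-3.13  -0.032  0.014] F [-0.43 -1.35  2.71] th -114.6 r 50.1 Ft 2.64 Fr -0.74 w 0.193
0.15 0.01 0.31 0; 0.17 0.01 0.31 0; 0.19 0.01 0.29 0; 0.21 0.01 0.28 0; 0.23 0.01 0.26 0
```

Request:
jog_arm(
  motion="0.15 0 0.31 0; 0.17 0 0.31 0; 0.19 0 0.29 0; 0.21 0 0.28 0; 0.23 0 0.26 0",
)

```text
t: 14.58
tool_pos: [474.4, -18.7, 144.8]
tcp_rot: [-3.129, -0.03, 0.014]
ft_force: [-2.5, -0.8, 4.5]
gripper_width: 0.194
```

```bash
python3 -c "
from h import *
turn(-4,5)"
```

```text
t 14.58 p [474.4 -18.7 144.8] rot [-3.129 -0.03   0.014] F [-2.51 -0.79  4.53] th -136.2 r 50.7 Ft 4.95 Fr -1.53 w 0.194
0.30 0.01 0.19 0; 0.27 0.01 0.22 0; 0.28 0.01 0.20 0; 0.30 0.01 0.18 0; 0.31 0.01 0.16 0
```

Request:
jog_arm(
  motion="0.25 0 0.24 0; 0.27 0 0.22 0; 0.28 0 0.2 0; 0.3 0 0.18 0; 0.31 0 0.16 0",
)

```text
t: 15.0
tool_pos: [489.2, -18.3, 134.3]
tcp_rot: [-3.129, -0.027, 0.014]
ft_force: [-3.5, -1.1, 6.5]
gripper_width: 0.191
```

```bash
python3 -c "
from h import *
turn(4,5)"; sed -i '$d' log.txt; python3 - <<'E'
E
python3 -c "
from h import *
turn(-4,5)"; python3 fit.py
```

```text
t 15.00 p [489.2 -18.3 134.3] rot [-3.129 -0.027  0.014] F [-3.49 -1.07  6.46] th -156.7 r 51.3 Ft 5.76 Fr -4.55 w 0.191
-0.26 -0.01 -0.28 0; -0.30 -0.01 -0.18 0; -0.29 -0.01 -0.20 0; -0.27 -0.01 -0.22 0; -0.26 -0.01 -0.24 0
t 15.00 p [489.2 -18.3 134.3] rot [-3.129 -0.027  0.014] F [-3.49 -1.07  6.46] th -156.7 r 51.3 Ft 5.76 Fr -4.55 w 0.191
0.38 0.01 0.02 0; 0.33 0.01 0.11 0; 0.34 0.01 0.09 0; 0.34 0.01 0.07 0; 0.35 0.01 0.04 0
centre [509.61927047 181.01795469]
drag 3.7393926531369495 G 2.955088682496605 phi -66.94257519651208 -> handle angle with heavy down 246.9425751965121
fixed drag: G 2.972760195170229 target 246.6017886657624
33 -5.60 -0.21 | 56 -4.70 -0.39 | 79 -3.04 0.08 | 102 -1.97 0.09 | 123 -1.95 -0.68 | 143 -0.71 0.15 | 163 -0.21 0.59 | -158 -1.32 0.34 | -136 -3.47 -0.90 | -115 -3.66 -0.00 | -94 -4.19 0.53 | -74 -5.44 0.16 | -59 -6.45 -0.31 | -71 2.18 0.43 | -92 2.76 0.09 | -114 2.64 -1.15 | -136 4.96 0.08 | -156 5.78 0.02 |
```

Both directions agree, with the target handle angle at about -113°. Moving there.

Request:
jog_arm(
  motion="-0.32 0 -0.16 0; -0.3 0 -0.18 0; -0.29 0 -0.2 0; -0.27 0 -0.22 0; -0.26 0 -0.24 0; -0.24 0 -0.26 0; -0.22 0 -0.27 0; -0.2 0 -0.29 0",
)

```text
t: 15.67
tool_pos: [469.0, -18.9, 151.3]
tcp_rot: [-3.129, -0.036, 0.013]
ft_force: [3.4, -2.1, -2.1]
gripper_width: 0.19
```

```bash
python3 -c "
from h import *
turn(4,3,log=True)"
```

```text
t 15.67 p [469.  -18.9 151.3] rot [-3.129 -0.036  0.013] F [ 3.35 -2.08 -2.07] th -126.6 r 50.4 Ft -3.66 Fr -1.46 w 0.190
-0.15 -0.01 -0.32 0; -0.17 -0.01 -0.31 0; -0.14 -0.01 -0.32 0
```

Request:
jog_arm(
  motion="-0.19 0 -0.3 0; -0.17 0 -0.31 0; -0.14 0 -0.32 0; -0.08 0 -0.18 0; 0 0 0 0",
)

```text
t: 16.08
tool_pos: [462.6, -19.1, 164.2]
tcp_rot: [-3.13, -0.039, 0.012]
ft_force: [4.5, -1.3, -1.5]
gripper_width: 0.196
```

Request:
jog_arm(
  motion="0 0 0 0; 0 -0.2 0 0; 0 -0.3 0 0; 0 -0.3 0 0",
  hand=3.5,
)

```text
t: 16.42
tool_pos: [458.7, -9.4, 163.1]
tcp_rot: [-3.126, -0.029, 0.01]
ft_force: [-0.4, -0.3, -0.4]
gripper_width: 0.409
```

```bash
python3 -c "
from h import *
turn(4,3,log=False)"
```

```text
t 16.42 p [458.7  -9.4 163.1] rot [-3.126 -0.029  0.01 ] F [-0.38 -0.29 -0.36] th -109.8 r 54.0 Ft -0.21 Fr 0.48 w 0.409
0.28 -0.00 -0.46 0; -0.07 -0.01 -0.34 0; -0.05 -0.01 -0.35 0
```

Request:
jog_arm(
  motion="0.35 0 0 0; 0 0 0 0; 0 0 0 0; 0 0 0 0; 0 0 0 0; 0 0 0 0; 0 0 0 0; 0 0 0 0",
  hand=0,
)

```text
t: 17.08
tool_pos: [462.3, -8.5, 162.9]
tcp_rot: [-3.126, -0.027, 0.013]
ft_force: [0.2, -1.2, 0.5]
gripper_width: 0.194
```

```bash
python3 - <<'E'
from h import *
turn(4,3,log=False)
from workcell import env
for n in ("wrist","scene"):
    f=env.grab_frame(n);cv2.imwrite(f"pics/{n}7.png",f["pixels"][:,:,::-1])
s=env.sense();print(s["t"],s["tool_pos"],s["ft_force"])
E
```

```text
t 17.08 p [462.3  -8.5 162.9] rot [-3.126 -0.027  0.013] F [ 0.21 -1.16  0.51] th -111.4 r 50.7 Ft 0.40 Fr -0.38 w 0.194
-0.04 -0.01 -0.36 0; -0.08 -0.01 -0.34 0; -0.06 -0.01 -0.34 0
17.1833 [462.30218709  -8.49201835 162.89354027] [ 0.46099972 -0.10169535  0.01679448]
```

View pics/wrist7.png

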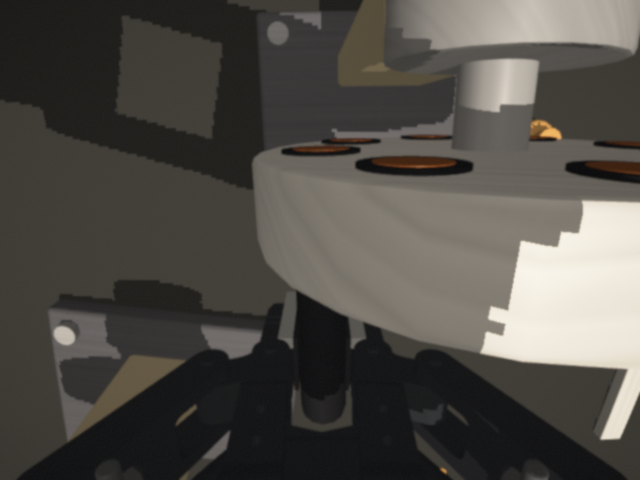

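View pics/scene7.png

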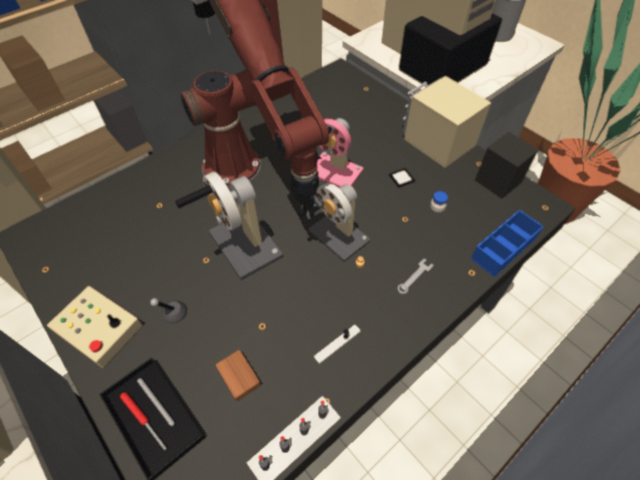

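The wrist view shows the handle held between the pads at (322,360). The bystanders are unmoved in the scene view and the forces are near zero. Handing in.

```bash
python3 -c "
from workcell import env
print(env.finish_job()); s=env.sense();print(s['t'],s['tool_pos'],s['ft_force'],s['gripper_width'])"
```

```text
the job is handed in; nothing more can be done
None
the job is handed in; nothing more can be done
```

I handed the job in at about 17 s. The smaller dark stand's wheel is held with its heavy side down, within a few degrees by my estimate, but no verdict came back.

**Finding the heavy side:** I gripped the handle and turned it from about 13° round past the opposite side to about 300°, then swept back from there to about 203°. The push at the handle fitted a drag of 3.7–3.8 N and a lump of about 3.0 N. The forward pass alone put the heavy side straight down with the handle at 248.7° (-111.3°). Forward and reverse readings together gave 247° (-113°).

**Final state:** The handle is at about -111.4°. The grip opening is steady at 0.19 and the tool pose did not change between my last two readings. The wrist force is below about 1.3 N, and the grip is roughly 8–10 mm outward of the handle's middle. By eye, the last scene picture shows nothing else on the granite moved.

**What went wrong on the way:**
- **First grip:** it was only at the fingertips, so I redid it.
- **Contact near the bottom:** the force reached about 16 N, probably the gripper body rubbing the wheel's brass cap. I moved the grip outward and left that one reading out of the fit.
- **Scatter:** two readings disagreed with the fit by about 1 N.

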